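# Eject a plug gauge and hold it drawn to its groove

### The job

The plug gauge sits flush in the bored steel block: pull the ejector lever toward you by its black side grip through its whole stroke so the gauge pops up, then ease the lever back to rest slowly, without letting it snap. Then grip the gauge's head and draw it straight up, without jamming it sideways, until the whole dark groove round its shank stands just above the block's top, never right out of the bore. Finish still gripping it there, steady, and leave the small things beside the fixture where they are.

Things in the scene. Friction and masses are not known exactly. Their poses are not given: they have to be found in the camera images.
- fixture: Fixed ejector fixture: aluminium base plate 130 x 175 x 12 mm with a plain steel block, 58 x 58 mm in plan, whose flat top is 130 mm above the bench. Origin on the bench under the bore's axis; z up, y toward the lever's side; the lever is pulled toward -x (roughly toward the robot; yaw varies).
- drag_shoe (a point): Sprung brass shoe in the bore, 30 mm below the block's top, pressing on the gauge's shank from the fixture's -x side with 6 N. Its drag (some 2 to 9 N to draw the gauge) keeps the gauge where it is left. Its screw stands 12 mm out of the block's -x face at this height.
- block_top (a point): Centre of the bore's mouth in the block's flat top face, 130 mm above the bench; axes as the fixture's. The bore is 19.5 mm in diameter, widened to 27.5 mm in its top 20 mm, where the gauge's head sits.
- lever (a joint): Ejector lever's angle, rad: 0 at rest (leaning 0.4 rad to the fixture's +x, away from the robot), grows as pulled toward -x, stop at 0.8. A spring returns it: 1.5 N at the grip at rest, 6 to 8 N at full stroke. 0.1 rad lifts the pin under the gauge 2.5 mm; the full stroke raises the gauge about 19 mm. The pin sinks with the lever; drag keeps the gauge up.
- lever_pivot (a point): Point on the lever's pivot axis level with the middle of its grip (out in the air, 32 mm beyond the lever rod), 112 mm from the bore's axis along the fixture's +y and 26 mm above the bench. The pivot axis runs along the fixture's y.
- lever_grip (a point): Middle of the black round grip, 20 mm in diameter, 52 mm long, that lies level along the fixture's y at the lever's end and points away from the block; 150 mm straight above lever_pivot at mid stroke, turning about it. A steel rod 11 mm thick, 32 mm nearer the block, carries it. Fingers closing along the fixture's x take it from above; it turns between them as it swings.
- gauge: Loose steel plug gauge, 0.16 kg, upright in the bore. Origin at the foot of its shank, z up along its axis. Shank 18 mm in diameter, 75 mm long, then a round head 24 mm in diameter, 20 mm high. At the start the head's top is flush with the block's top (foot 95 mm below it), so it can be gripped only after the lever has raised it.
- gauge_head (a point): Centre of the gauge's head, 10 mm below its top and 10 mm above its underside.
- gauge_groove (a point): Centre, on the axis, of the dark groove round the shank: 5 mm wide, 24 mm below the head's underside, 34 mm below gauge_head. Hidden in the bore at the start, 44 mm below the block's top.
- vial: Bystander: small white vial with a screw cap, 25 mm in diameter, 51 mm high, standing beside the base plate on the side away from the lever. Origin at its underside.
- bolt: Bystander: bolt 41 mm high standing on its head (13 mm) beside the base plate on the side away from the lever. Origin at its underside.
- printed_tube: Bystander: grey printed tube 24 x 70 x 25 mm lying behind the fixture. Origin at its underside.

How it is judged:
By the outcome, as a careful person would: the job done as asked, in the order asked, and still so for the second after the job is handed in, while the arm keeps its last pose, push and grip.
It also fails if it takes over 54 s, if anything falls off the work surface, if the arm or the gripper's body presses on something with over 40 N, if the wrist force passes 120 N, or if a joint passes its speed limit or range.

### The arm

A 6-joint arm with a two-finger parallel gripper is mounted at the origin on a cart in front of the work surface, level with it; the furniture and walls round the work are solid. World frame = base frame: x ahead of the robot, y to its left, z up, the work surface at z = 0. Lengths are in mm, angles in rad, forces in N, time in s.
With the tool pointing down it reaches from about 300 to 775 mm from the base axis. Payload 14.6 kg.
Tool frame: the origin (TCP) lies between the finger pads; the fingertips stand manip.tip_reach ahead of it and the grasp point (between the pads) lies 5 mm behind it (manip.tip_reach is the distance from the TCP to the fingertips, in mm); z points along the fingers, y is the line along which they close (so a half turn about z gives the same grasp; the last joint's range is limited). The gripper opens to 94 mm and grips with 3 to 60 N. Pads are 16 mm wide; open, the fingers measure 119 mm over their backs; the gripper's body (75 mm by 177 mm) begins 78 mm behind the grasp point.
Start: joints at [-1.385, 0.3, 1.521, -0, 1.321, -0.067], TCP at [137.557, -532.51, 219.446] pointing down, gripper open.
Joint ranges: [-3.03, 3.03], [-0.79, 2.21], [0.23, 2.52], [-1.04, 4.18], [0, 3.07], [-2.55, 2.55]. Speed limits (rad/s): [2.22, 2.22, 2.57, 3.14, 3.14, 3.14].

### API

Orientations are given as [roll, pitch, yaw] about the fixed x, y, z axes, in that order (R = Rz(yaw) Ry(pitch) Rx(roll)).
In Python, from cell import manip gives the robot as it stands. The module is installed in compiled form; this text tells all that it offers.
- The arm moves only by the shell command python3 -m creep 'ROWS' [FORCE]. ROWS is JSON, a list of rows, each a list of 3 entries, a list of its own where there are three numbers: the opening, from -1 (shut) to 1 (fully open), then the shift along the tool's x, y, z in cm, then the turn about the tool's z in units of 5 degrees (1.0 is 5 degrees). In form: [[grip, [tx, ty, tz], roll], ...]. A call has 1 to 12 rows; each row is the pose to reach, as a shift and turn from the pose commanded when the call began, along the tool's axes at that moment; what a row does not reach only later rows make up. A row lasts 1/10 s, in which the tool goes at most 50 mm and 8.59 degrees, less where a joint would pass 70% of its speed; a pose out of reach is approached as far as the arm can. A call with a gripper value outside its range is refused whole. The fingers move at their own pace and stop on an object; FORCE is the grip in N (left out, the last holds). Time passes only in rows, so rows that repeat a pose let the fingers close. It gives the time, the measured TCP pose, the force, the opening and the grip force at its end, in the units of the state.
- manip.read_state(): the state, without advancing time (a new reading comes with each control period).
- manip.camera(name): name is "scene" or "top"; returns the picture (400x640x3 uint8, red, green, blue); there is no depth.
- manip.camera_params(name): a dict with "fovy" (degrees; the focal length in pixels is half the picture's height over the tangent of half this angle, whatever the lens; pixels are square), "cx", "cy" (the principal point, pixels), "origin" and "attitude" of the camera in the world. Camera axes: x right, y down, z forward; pixel columns grow to the right and rows downward; lengths in mm; the calibration is good to about 2 mm. A picture is of the moment at which its call begins. camera_params takes no time and is no camera call.
- manip.sign_off(): hands the job in; it is judged then, once.
The state is a dict: "clock": time; "joints": joint angles; "qd": joint speeds; "effort": joint torques, N m; "eef_pos": TCP position; "eef_rot": TCP orientation; "wrist_force": force on the tool from outside, world axes, zero at the start; "moment": the same for the moment, N m; "finger_gap": finger opening in mm; "finger_force": force on a finger pad.
Only numpy, scipy, OpenCV 4.12 (cv2) and the standard library are available. Lean on these libraries where they do the work, as an engineer would, in place of code of your own. Each camera call takes 0.05 s, during which the arm holds its last target. There are 200 camera calls.

## Working session

There is one attempt and no reset: what is moved stays moved. The work goes in short steps, Python scripts to look and compute and a shell command to move; the robot and the scene stay as the last step left them, time stands still between calls to the robot, and variables do not carry over. Pictures are saved under pics/ and viewed, at most 10 in all, crops included, and the job is handed in when it is done.

```bash
mkdir -p pics; python3 - <<'E'
from cell import manip
import cv2
s=manip.read_state();print({k:s[k] for k in('clock','eef_pos','eef_rot','finger_gap','wrist_force')},manip.tip_reach)
for n in('scene','top'):
    print(n,manip.camera_params(n)); cv2.imwrite(f'pics/{n}0.png',manip.camera(n)[:,:,::-1])
E
```

```text
{'clock': 0.0, 'eef_pos': array([ 137.51756046, -532.28436003,  218.90220014]), 'eef_rot': array([-3.14046610e+00, -7.07684681e-05,  2.52825780e-01]), 'finger_gap': 94.295639841671, 'wrist_force': array([ 0.10331135,  0.05131911, -0.31493091])} 14.0
scene {'fovy': 42.317127719229575, 'cx': 328.67707359518204, 'cy': 200.6214424372056, 'origin': array([ 240.78051215, -807.37384232,  513.77248134]), 'attitude': array([-2.00542514, -0.00897176, -0.44258518])}
top {'fovy': 51.594381555028306, 'cx': 323.1816040167196, 'cy': 203.7429372830861, 'origin': array([537.03744113, -42.93186152, 960.95363201]), 'attitude': array([-3.04768341, -0.01350359, -1.58693559])}
```

View pics/scene0.png

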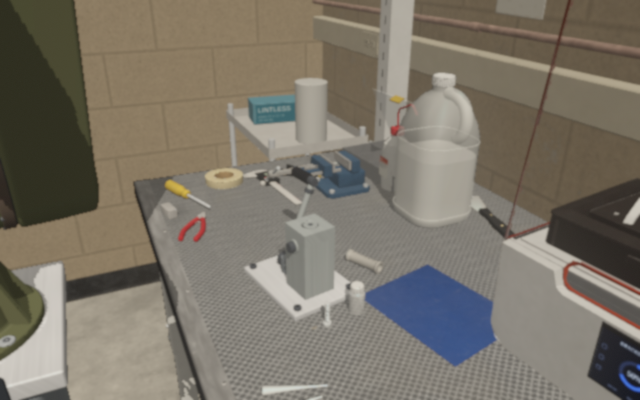

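View pics/top0.png

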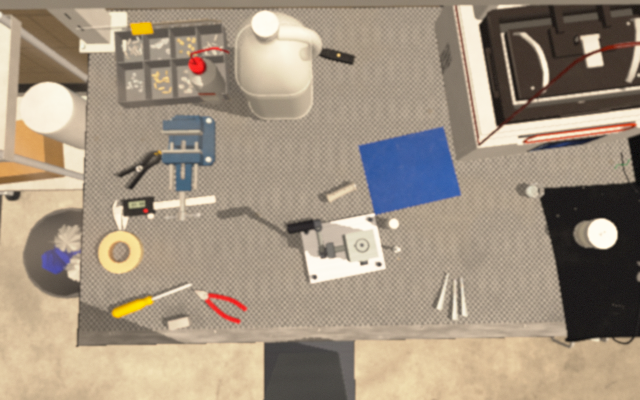

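The scene view shows the fixture at about (305,260) with the lever at (305,205). In the top view the gauge is at about (362,245), the black grip at (303,226) and the vial and bolt at (393,224) and (397,249). The tube is at (341,191). Next I'll magnify the top crop.

```bash
cat > h.py <<'E'
import numpy as np, cv2
from scipy.spatial.transform import Rotation as R
from cell import manip
def cam(n):
    p=manip.camera_params(n); f=200/np.tan(np.radians(p['fovy'])/2)
    return p,f,R.from_euler('xyz',p['attitude']).as_matrix()
def ray(n,u,v):
    p,f,A=cam(n); return np.array(p['origin']),A@np.array([(u-p['cx'])/f,(v-p['cy'])/f,1])
def onz(n,u,v,z):
    o,d=ray(n,u,v); return o+d*(z-o[2])/d[2]
def proj(n,X):
    p,f,A=cam(n); c=A.T@(np.array(X)-p['origin']); return c[:2]/c[2]*f+[p['cx'],p['cy']]
def toolshift(dw):
    s=manip.read_state(); return R.from_euler('xyz',s['eef_rot']).as_matrix().T@np.array(dw)
E
python3 - <<'E'
from h import *
t=cv2.imread('pics/top0.png')
c=cv2.resize(t[175:295,280:410],None,fx=6,fy=5,interpolation=cv2.INTER_CUBIC)
c=cv2.resize(t[190:290,280:410],None,fx=6,fy=6,interpolation=cv2.INTER_CUBIC)
cv2.imwrite('pics/crop1.png',c)
s=cv2.imread('pics/scene0.png');cv2.imwrite('pics/crop2.png',cv2.resize(s[180:320,235:385],None,fx=4,fy=4,interpolation=cv2.INTER_CUBIC))
E
```

```text
(no output)
```

View pics/crop1.png

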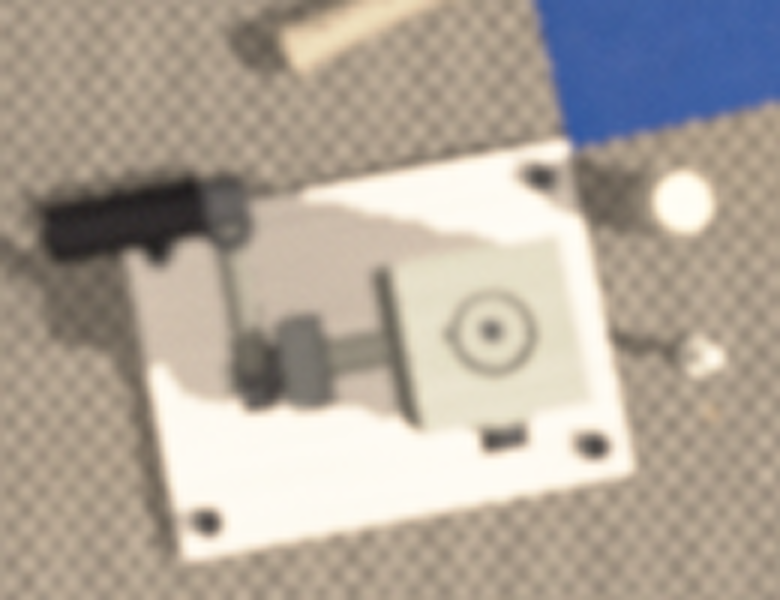

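View pics/crop2.png

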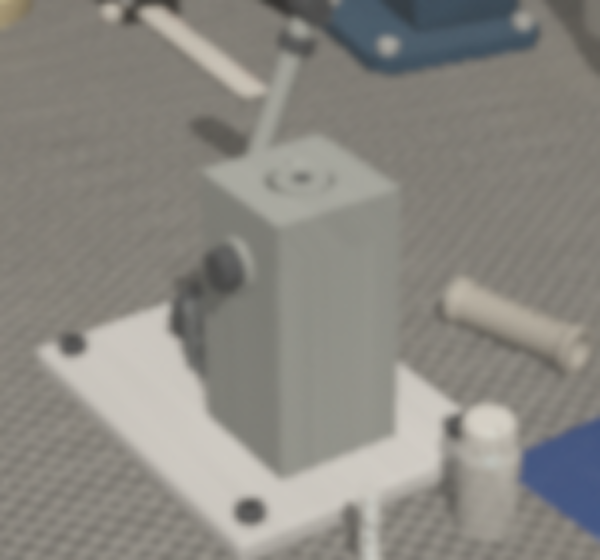

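The crops show the gauge ring centred at top pixel (361.8,245.2) and scene pixel (310.2,224.5). The grip runs from about (287.5,228.5) to (314.5,224.5), and the block's top corners are clear.

```bash
python3 - <<'E'
from h import *
P=lambda u,v,z:onz('top',280+u/6,190+v/6,z)
g=P(491,331,130); g2=onz('scene',235+301/4,180+178/4,130);print('bore',g,g2)
C=[P(u,v,130)for u,v in((390,265),(556,238),(590,402),(417,430))]
for i in range(4):
    d=C[(i+1)%4]-C[i];print(np.linalg.norm(d),np.degrees(np.arctan2(d[1],d[0])))
print('blockc',np.mean(C,0))
B=[P(u,v,12)for u,v in((570,143),(635,470),(183,560))]
for i in range(2):
    d=B[i+1]-B[i];print('base',np.linalg.norm(d),np.degrees(np.arctan2(d[1],d[0])))
zg=26+150*np.cos(.4)
a,b=P(45,233,zg),P(200,208,zg);d=a-b;print('grip',a,b,(a+b)/2,np.linalg.norm(d),np.degrees(np.arctan2(d[1],d[0])))
for yaw in np.radians([-6,-8,-10]):
    ex=np.array([np.cos(yaw),np.sin(yaw),0]);ey=np.array([-ex[1],ex[0],0])
    print(np.degrees(yaw),g+112*ey+150*np.sin(.4)*ex)
E
```

```text
bore [ 530.72366226 -131.41148276  130.        ] [ 532.0799173  -131.80697333  130.        ]
56.39179770015125 -81.70800558103949
55.537171501355736 -169.79346723709472
58.41093756041734 98.13961474830535
55.3510652479369 8.122745433372796
blockc [ 529.91276847 -130.4850822   130.        ]
base 126.38236106628842 -170.33390737911384
base 174.4681643049415 100.12653687339244
grip [564.51734445  14.42841396 164.1591491 ] [571.74706018 -35.29558538 164.1591491 ] [568.13220231 -10.43358571 164.1591491 ] 50.24683970107356 98.27265881159295
-6.000000000000001 [600.52361033 -26.13082561 130.        ]
-8.0 [604.15533204 -28.6309428  130.        ]
-10.0 [607.69758856 -31.25628224 130.        ]
```

Yaw is about +9°, the bore is near (531,-131.5) and the resting grip is near (570,-11,164). I'll move above the grip, turning so that tool y lies along fixture x.

```bash
T='[1,[54.9,-39.65,0],-16.9]'; python3 -m creep '[[1,[5,-4,0],-1.7],[1,[10,-7.2,0],-3.4],[1,[15,-10.8,0],-5.1],[1,[20,-14.4,0],-6.8],[1,[25,-18,0],-8.5],[1,[30,-21.6,0],-10.2],[1,[35,-25.3,0],-11.9],[1,[40,-28.9,0],-13.6],[1,[45,-32.5,0],-15.3],[1,[50,-36.1,0],-16.9],[1,[54.9,-39.65,0],-16.9],[1,[54.9,-39.65,0],-16.9]]'
python3 - <<'E'
from h import *
s=manip.read_state();print(s['eef_pos'],np.degrees(s['eef_rot']),s['joints'])
E
```

```text
clock: 1.3
eef_pos: [521.5, -68.8, 219.3]
eef_rot: [-3.141, -0.0, 1.728]
wrist_force: [-0.5, -1.3, 0.9]
finger_gap: 94.3
finger_force: 0.0
[521.49518116 -68.83598791 219.28296843] [-1.79984773e+02 -1.70361256e-03  9.90093821e+01] [-2.00842279e-01  2.46786182e-01  1.58889896e+00 -6.76524523e-05
  1.30616684e+00 -3.58067962e-01]
```

```bash
python3 -m creep '[[1,[2.5,2.9,0],0],[1,[4.9,5.6,0],0],[1,[4.9,5.6,0],0],[1,[4.9,5.6,0],0],[1,[4.9,5.6,0],0]]'
python3 - <<'E'
from h import *
cv2.imwrite('pics/s1.png',cv2.resize(manip.camera('scene')[100:260,200:400,::-1],None,fx=4,fy=3.5))
cv2.imwrite('pics/t1.png',manip.camera('top')[:,:,::-1])
E
```

```text
clock: 1.8
eef_pos: [567.8, -14.3, 219.3]
eef_rot: [-3.141, 0.0, 1.727]
wrist_force: [-0.1, -0.3, -0.0]
finger_gap: 93.5
finger_force: 0.0
```

View pics/s1.png

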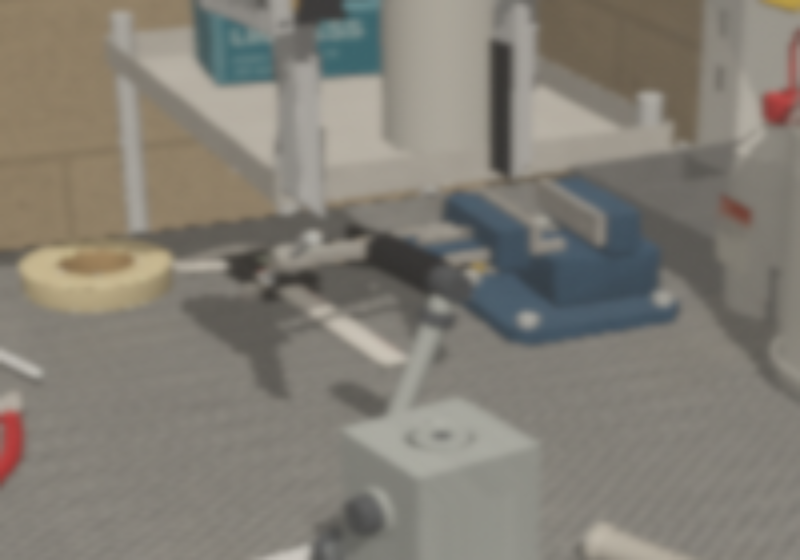

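The open fingers (crop x about 300 and 500) straddle the black grip, whose middle is near (405,262) in the crop. Next I descend and close gently.

```bash
python3 -m creep '[[1,[0.3,0.2,1],0],[1,[0.3,0.2,2.5],0],[1,[0.3,0.2,4],0],[1,[0.3,0.2,5.2],0],[1,[0.3,0.2,6],0],[1,[0.3,0.2,6],0],[1,[0.3,0.2,6],0]]' 12; python3 -m creep '[[-1,[0,0,0],0],[-1,[0,0,0],0],[-1,[0,0,0],0],[-1,[0,0,0],0],[-1,[0,0,0],0],[-1,[0,0,0],0],[-1,[0,0,0],0],[-1,[0,0,0],0],[-1,[0,0,0],0],[-1,[0,0,0],0]]' 12
```

```text
clock: 2.6
eef_pos: [569.9, -10.4, 159.8]
eef_rot: [3.141, 0.0, 1.728]
wrist_force: [0.6, -0.2, -0.2]
finger_gap: 94.3
finger_force: 0.0
clock: 3.6
eef_pos: [569.6, -10.4, 159.4]
eef_rot: [-3.141, -0.0, 1.728]
wrist_force: [-0.9, -1.3, 2.0]
finger_gap: 19.3
finger_force: 12.0
```

```bash
python3 -m creep '[[-1,[0,-0.47,-0.19],0],[-1,[0,-0.94,-0.36],0],[-1,[0,-1.4,-0.51],0],[-1,[0,-1.88,-0.65],0],[-1,[0,-2.37,-0.77],0],[-1,[0,-2.86,-0.88],0],[-1,[0,-3.36,-0.97],0],[-1,[0,-3.85,-1.05],0],[-1,[0,-4.34,-1.11],0],[-1,[0,-4.84,-1.15],0],[-1,[0,-5.34,-1.17],0],[-1,[0,-5.84,-1.18],0]]'; python3 -m creep '[[-1,[0,-0.5,0.01],0],[-1,[0,-1,0.03],0],[-1,[0,-1.5,0.07],0],[-1,[0,-1.99,0.13],0],[-1,[0,-2.48,0.21],0],[-1,[0,-2.98,0.3],0],[-1,[0,-3.46,0.41],0],[-1,[0,-3.96,0.53],0],[-1,[0,-4.44,0.67],0],[-1,[0,-4.9,0.82],0],[-1,[0,-5.37,1],0],[-1,[0,-5.5,1.06],0]]'
```

```text
clock: 4.8
eef_pos: [512.9, -19.6, 172.7]
eef_rot: [3.137, 0.001, 1.728]
wrist_force: [7.1, 0.4, 6.6]
finger_gap: 19.3
finger_force: 12.0
clock: 6.0
eef_pos: [458.4, -28.2, 162.0]
eef_rot: [3.137, 0.001, 1.728]
wrist_force: [5.8, 1.2, 6.7]
finger_gap: 19.5
finger_force: 12.0
```

```bash
python3 -m creep '[[-1,[0,-0.1,0.04],0],[-1,[0,-0.2,0.08],0],[-1,[0,-0.3,0.12],0],[-1,[0,-0.4,0.16],0],[-1,[0,-0.4,0.16],0]]'
```

```text
clock: 6.5
eef_pos: [454.8, -28.8, 160.4]
eef_rot: [3.137, 0.001, 1.728]
wrist_force: [7.2, 1.0, 5.8]
finger_gap: 19.4
finger_force: 12.0
```

```bash
python3 -m creep '[[-1,[0,-0.1,0.04],0],[-1,[0,-0.2,0.08],0],[-1,[0,-0.3,0.12],0],[-1,[0,-0.4,0.16],0],[-1,[0,-0.4,0.16],0],[-1,[0,-0.4,0.16],0]]'
python3 - <<'E'
from h import *
cv2.imwrite('pics/s2.png',cv2.resize(manip.camera('scene')[130:280,220:400,::-1],None,fx=4,fy=4))
cv2.imwrite('pics/t2.png',manip.camera('top')[:,:,::-1])
E
```

```text
clock: 7.1
eef_pos: [452.6, -29.2, 159.6]
eef_rot: [3.132, 0.001, 1.728]
wrist_force: [18.5, 3.6, 4.8]
finger_gap: 19.6
finger_force: 12.0
```

View pics/s2.png

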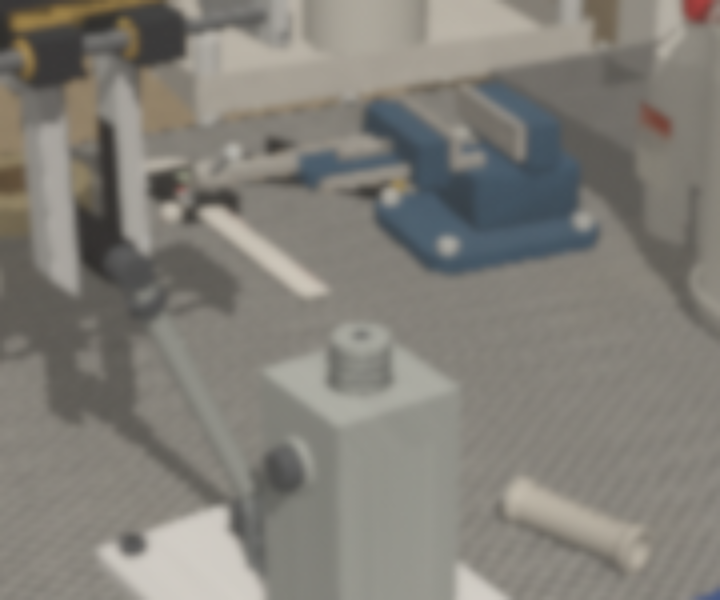

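The lever is at its stop (the force jumped to 18 N) and the gauge head stands clear at crop (360,355). Now I ease the lever back.

```bash
python3 -m creep '[[-1,[0,0.23,-0.1],0],[-1,[0,0.46,-0.2],0],[-1,[0,0.69,-0.3],0],[-1,[0,0.92,-0.39],0],[-1,[0,1.16,-0.48],0],[-1,[0,1.4,-0.56],0],[-1,[0,1.63,-0.64],0],[-1,[0,1.86,-0.71],0],[-1,[0,2.1,-0.78],0],[-1,[0,2.34,-0.85],0],[-1,[0,2.58,-0.91],0],[-1,[0,2.83,-0.97],0]]' | head -5; python3 -m creep '[[-1,[0,0.37,-0.09],0],[-1,[0,0.74,-0.16],0],[-1,[0,1.11,-0.22],0],[-1,[0,1.48,-0.28],0],[-1,[0,1.85,-0.32],0],[-1,[0,2.22,-0.36],0],[-1,[0,2.59,-0.385],0],[-1,[0,2.96,-0.4],0],[-1,[0,3.33,-0.41],0],[-1,[0,3.7,-0.41],0],[-1,[0,4.07,-0.4],0],[-1,[0,4.44,-0.38],0]]'|head -5;  python3 -m creep '[[-1,[0,0.35,0.03],0],[-1,[0,0.7,0.06],0],[-1,[0,1.05,0.11],0],[-1,[0,1.4,0.16],0],[-1,[0,1.75,0.22],0],[-1,[0,2.1,0.29],0],[-1,[0,2.45,0.365],0],[-1,[0,2.8,0.45],0],[-1,[0,3.15,0.55],0],[-1,[0,3.5,0.65],0],[-1,[0,3.85,0.765],0],[-1,[0,4.2,0.89],0]]'; python3 -m creep '[[-1,[0,0.1,0.04],0],[-1,[0,0.2,0.08],0],[-1,[0,0.3,0.12],0],[-1,[0,0.4,0.16],0],[-1,[0,0.5,0.2],0],[-1,[0,0.6,0.24],0],[-1,[0,0.68,0.27],0],[-1,[0,0.68,0.27],0],[-1,[0,0.68,0.27],0],[-1,[0,0.68,0.27],0]]'
```

```text
clock: 8.4
eef_pos: [477.7, -24.7, 166.6]
eef_rot: [-3.14, -0.001, 1.728]
wrist_force: [3.9, 2.3, -2.2]
finger_gap: 19.6
clock: 9.6
eef_pos: [521.9, -18.0, 170.9]
eef_rot: [-3.141, 0.0, 1.728]
wrist_force: [2.5, -0.2, -2.2]
finger_gap: 19.5
clock: 10.8
eef_pos: [563.4, -11.4, 162.0]
eef_rot: [-3.142, 0.0, 1.728]
wrist_force: [0.2, 0.5, -1.4]
finger_gap: 19.8
finger_force: 12.0
clock: 11.8
eef_pos: [569.7, -10.4, 159.3]
eef_rot: [-3.141, -0.0, 1.728]
wrist_force: [-3.3, 0.7, 1.7]
finger_gap: 19.3
finger_force: 12.0
```

```bash
python3 -m creep '[[-0.4,[0,0,0],0],[-0.2,[0,0,0],0],[0,[0,0,0],0],[0.3,[0,0,0],0],[0.6,[0,0,0],0],[0.6,[0,0,-1],0],[0.6,[0,0,-2.5],0],[0.6,[0,0,-4.5],0],[0.6,[0,0,-6],0],[0.6,[0,0,-6.5],0],[0.6,[0,0,-6.5],0]]'
python3 - <<'E'
from h import *
s=manip.camera('scene')[:,:,::-1];t=manip.camera('top')[:,:,::-1]
cv2.imwrite('pics/s3.png',s);cv2.imwrite('pics/t3.png',t)
a=cv2.resize(s[130:280,250:370],None,fx=3.3,fy=3.3,interpolation=cv2.INTER_CUBIC);b=cv2.resize(t[190:290,290:410],None,fx=3.3,fy=4.95,interpolation=cv2.INTER_CUBIC)
cv2.imwrite('pics/c3.png',np.hstack([a,b]))
E
```

```text
clock: 12.9
eef_pos: [570.1, -10.4, 225.1]
eef_rot: [3.14, 0.0, 1.728]
wrist_force: [-0.3, 0.5, 0.4]
finger_gap: 75.4
finger_force: 0.0
```

View pics/c3.png

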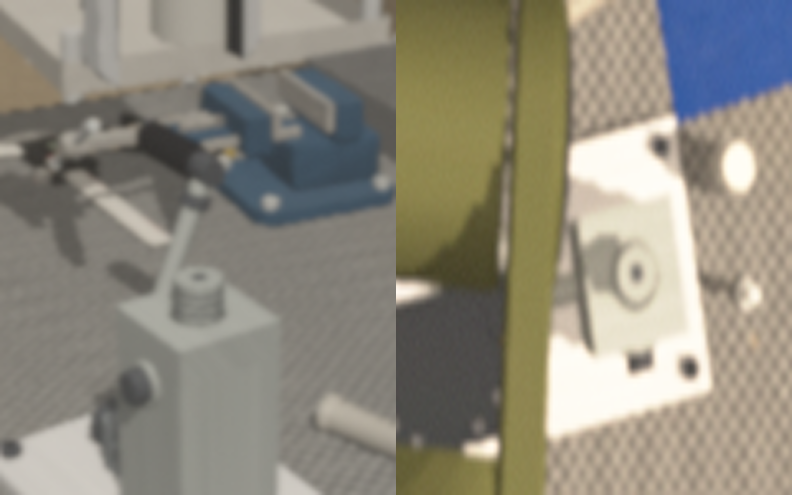

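Lever is back at rest and the head stands up: its top centre is at scene (310.6,213.6) and top (362.7,245).

```bash
python3 - <<'E'
from h import *
for z in(145,149):print(onz('top',362.7,245,z),onz('scene',310.6,213.6,z))
print('bore again',onz('scene',310.25,224.5,130),onz('top',361.8,245.2,130))
o1,d1=ray('top',362.7,245);o2,d2=ray('scene',310.6,213.6)
k=np.linalg.lstsq(np.c_[d1,-d2],o2-o1,rcond=None)[0];print(o1+k[0]*d1,o2+k[1]*d2)
s=manip.read_state()['eef_pos']
print(toolshift(np.array([531.3,-131.4,148])-s))
E
```

```text
[ 531.13576593 -131.52746869  145.        ] [ 536.29323228 -123.75600859  145.        ]
[ 531.16469736 -131.09315182  149.        ] [ 533.08786599 -131.17107201  149.        ]
bore again [ 532.0799173  -131.80697333  130.        ] [ 530.65839531 -131.34304966  130.        ]
[ 531.1665178  -131.06582342  149.25169084] [ 532.83599834 -131.75372449  149.31430749]
[-113.57342143  -56.69854725   75.76825147]
```

```bash
python3 -m creep '[[0.6,[-3,-1.5,0],0],[0.6,[-6,-3,0],0],[0.6,[-9,-4.5,0],0],[0.6,[-11.37,-5.67,0],0],[0.6,[-11.37,-5.67,0],0],[0.6,[-11.37,-5.67,2.5],0],[0.6,[-11.37,-5.67,4.5],0],[0.6,[-11.37,-5.67,6],0],[0.6,[-11.37,-5.67,7],0],[0.6,[-11.37,-5.67,7.7],0],[0.6,[-11.37,-5.67,7.8],0],[0.6,[-11.37,-5.67,7.8],0]]'; python3 -m creep '[[0,[0,0,0],0],[-0.3,[0,0,0],0],[-0.4,[0,0,0],0],[-0.4,[0,0,0],0],[-0.44,[0,0,0],0],[-0.44,[0,0,0],0],[-0.44,[0,0,0],0]]' 3
```

```text
clock: 14.2
eef_pos: [531.8, -131.5, 146.7]
eef_rot: [3.141, 0.0, 1.728]
wrist_force: [1.3, -0.1, 0.4]
finger_gap: 75.0
finger_force: 0.0
clock: 14.9
eef_pos: [531.6, -131.6, 146.4]
eef_rot: [3.142, 0.0, 1.728]
wrist_force: [-0.3, -0.3, -0.9]
finger_gap: 26.8
finger_force: 0.0
```

```bash
python3 -m creep '[[-0.47,[0,0,0],0],[-0.5,[0,0,0],0],[-0.5,[0,0,0],0],[-0.6,[0,0,0],0],[-0.6,[0,0,0],0]]' 4
```

```text
clock: 15.4
eef_pos: [531.8, -131.5, 146.4]
eef_rot: [3.141, 0.0, 1.728]
wrist_force: [3.2, 0.1, -1.1]
finger_gap: 23.6
finger_force: 4.0
```

```bash
python3 -m creep '[[-0.6,[0,0.04,0],0],[-0.6,[0,0.04,0],0],[-0.6,[0,0.04,0],0]]'; python3 -m creep '[[-1,[0,0,0],0],[-1,[0,0,0],0],[-1,[0,0,0],0],[-1,[0,0,0],0]]' 25
```

```text
clock: 15.7
eef_pos: [532.0, -131.5, 146.4]
eef_rot: [3.142, 0.0, 1.728]
wrist_force: [2.5, -0.1, -0.1]
finger_gap: 23.9
finger_force: 4.0
clock: 16.1
eef_pos: [532.0, -131.5, 146.4]
eef_rot: [3.142, 0.0, 1.728]
wrist_force: [2.7, 1.0, 0.5]
finger_gap: 23.3
finger_force: 25.0
```

```bash
python3 -m creep '[[-1,[0,0,-0.05],0],[-1,[0,0,-0.15],0],[-1,[0,0,-0.3],0],[-1,[0,0,-0.45],0],[-1,[0,0,-0.6],0],[-1,[0,0,-0.75],0],[-1,[0,0,-0.9],0],[-1,[0,0,-1.05],0],[-1,[0,0,-1.2],0]]'
```

```text
clock: 17.0
eef_pos: [531.9, -131.5, 158.4]
eef_rot: [-3.141, -0.0, 1.728]
wrist_force: [1.1, 0.6, -7.3]
finger_gap: 23.6
finger_force: 25.0
```

```bash
python3 -m creep '[[-1,[0,0,-0.15],0],[-1,[0,0,-0.3],0],[-1,[0,0,-0.45],0],[-1,[0,0,-0.6],0],[-1,[0,0,-0.75],0],[-1,[0,0,-0.9],0],[-1,[0,0,-1.05],0],[-1,[0,0,-1.2],0],[-1,[0,0,-1.35],0],[-1,[0,0,-1.5],0],[-1,[0,0,-1.7],0],[-1,[0,0,-1.7],0]]'
python3 - <<'E'
from h import *
s=manip.camera('scene')[:,:,::-1];cv2.imwrite('pics/s4.png',s)
cv2.imwrite('pics/c4.png',cv2.resize(s[170:260,270:350],None,fx=6.5,fy=6.5,interpolation=cv2.INTER_CUBIC))
print(proj('scene',[531.5,-131.5,130]),proj('scene',[531.5,-131.5,140]))
E
```

```text
clock: 18.2
eef_pos: [532.1, -131.5, 175.8]
eef_rot: [3.141, 0.0, 1.728]
wrist_force: [0.5, 0.1, -3.9]
finger_gap: 23.3
finger_force: 25.0
[309.8416479  224.48835979] [309.8016713  218.92369788]
```

View pics/c4.png

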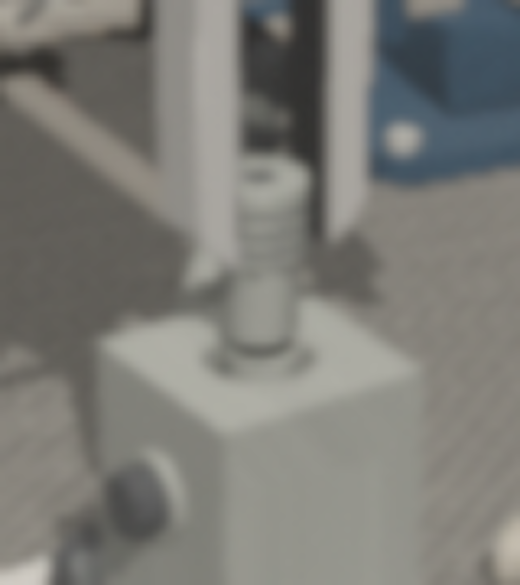

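The crop shows the dark groove near crop (263,350), with a pale band of shank below it. I'll compare its row with where the groove should project.

```bash
python3 - <<'E'
from h import *
c=np.array([531.5,-131.5,0]);o=np.array(manip.camera_params('scene')['origin']);d=(o-c)*[1,1,0];d/=np.linalg.norm(d)
f=lambda r,z:((proj('scene',c+d*r+[0,0,z])-[270,170])*6.5).round(1)
for z in(120,125,127.5,130,132.5,135,137.5,158.5):print(z,f(9,z),f(12,z))
print('mouth front',f(13.75,130),'back',f(-13.75,130),'headtop back/front',f(-12,178.4),f(12,178.4))
s=cv2.cvtColor(cv2.imread('pics/s4.png'),cv2.COLOR_BGR2GRAY)
print(s[205:235,309:313].mean(1).round().astype(int).tolist())
E
```

```text
120 [259.4 407.3] [259.4 413.2]
125 [259.2 389.3] [259.3 395.1]
127.5 [259.2 380.3] [259.2 386.1]
130 [259.1 371.2] [259.1 377. ]
132.5 [259.  362.2] [259.1 367.9]
135 [259.  353.1] [259.  358.8]
137.5 [258.9 343.9] [258.9 349.6]
158.5 [258.3 266.4] [258.4 271.9]
mouth front [259.2 380.4] back [258.8 328.7] headtop back/front [257.5 155.2] [257.8 196.6]
[139, 131, 134, 134, 130, 134, 135, 139, 146, 150, 150, 150, 150, 150, 150, 150, 148, 136, 111, 111, 140, 151, 154, 159, 166, 170, 172, 173, 170, 163]
```

The groove centre is at z ≈ 135, so its lower edge is about 2–3 mm above the block top. The head-top position agrees with no slip, so I'll let it settle and hand in.

```bash
python3 -m creep '[[-1,[0,0,0],0],[-1,[0,0,0],0],[-1,[0,0,0],0],[-1,[0,0,0],0],[-1,[0,0,0],0]]'; python3 -c "
from cell import manip
print(manip.sign_off())"
```

```text
clock: 18.75
eef_pos: [532.2, -131.6, 175.7]
eef_rot: [3.141, 0.0, 1.728]
wrist_force: [-1.1, 0.2, 1.6]
finger_gap: 23.4
finger_force: 25.0
the job is handed in; nothing more can be done
None
```

I pulled the lever to its stop and eased it back to rest, then drew the gauge up and handed in still gripping it at 25 N, with the whole groove about 2–3 mm above the block top (camera estimate); the job took 18.75 s, and the arm went nowhere near the small things beside the fixture, though I took no final picture of them.

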